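Balance the pry lever on the rail at the dispatch desk

TASK

Show where the pry lever balances: pick up the timber bar that has the metal shoe on one end and lay it crosswise over the upright steel rail, so that it stays there level when let go, balanced on the rail alone. Set it down gently, and leave the plain timber batten where it lies.

Things in the scene. Friction and masses are not known exactly. Their poses are not given: they have to be found in the camera images.
- lever_mid (a point): Pry lever, loose: straight timber bar 30 mm wide, 36 high, with a square cast-metal shoe (50 mm cube) on one end; 360 mm long in all, 0.3 to 0.6 kg, flat underside. Point: centre line, half-way along the length, 18 mm above the underside. x runs towards the shoe, z up. It balances 70 mm from this point towards the shoe (110 mm from the shoe's end face); grip the timber there, across its width.
- rail_top (a point): Balance rail, fixed: upright steel bar 160 mm long, its flat top 30 mm wide, 60 mm above the desk, on a dark foot plate 180 x 90 x 6 mm. Point: centre of the top face; x runs along the rail, y across it, z up. The lever stays level if its balance point lies over the 30 mm top. Grip the lever with fingertips at least 5 mm above its underside, or they meet the rail.
- batten_mid (a point): A plain timber batten with no shoe, 360 mm long, 30 mm wide, 36 mm high, loose on the desk, to be left alone. This point is its centre, 18 mm above its underside; x runs along it.
Mind the look-alikes: they are no part of the job. What is shaped like the part that bears rail_top but green or orange is not meant.

How it is judged (in metres and radians):
On the way:
1. the lever is lifted clear of the desk (height (world z) of lever_mid above 0.06 m), for 0.2 s.
At the end, for the whole second after the job is handed in: The lever lies at rest on top of the rail, right side up, level within 6 degrees, square across the rail within 20 degrees (shoe to either side), its balance point over the rail's top, its middle 45 to 95 mm to one side of the rail's centre line; the batten is within 30 mm of where it was (angle between lever_mid's own z axis and vertical below 0.1 rad and z of lever_mid in the frame of rail_top between 0.01 and 0.026 m and angle between the x axis of lever_mid and the y axis of rail_top, either way round below 0.35 rad and (y of lever_mid in the frame of rail_top between 0.045 and 0.095 m or y of lever_mid in the frame of rail_top between -0.095 and -0.045 m) and contact force between lever and rail above 1 N and linear speed of lever below 0.02 m/s and angular speed of lever below 0.1 rad/s and distance of batten_mid from where it was at the start of the episode below 0.03 m); the robot touches nothing.
It fails at once if the lever is banged or pressed hard onto the rail (over 60 N) (contact force between lever and rail above 60 N).
It fails at once if the plain batten is pushed more than 30 mm away (distance of batten_mid from where it was at the start of the episode above 0.03 m).
It also fails if it takes over 42 s, if anything falls off the work surface, if the arm or the gripper's body presses on something with over 40 N, if the wrist force passes 120 N, or if a joint passes its speed limit or range.

ROBOT

A 6-joint arm with a two-finger parallel gripper is mounted at the origin on the work surface. World frame = base frame: x ahead of the robot, y to its left, z up, the work surface at z = 0. Lengths are in m, angles in degrees, forces in N, time in s.
With the tool pointing down it reaches from about 0.4 to 0.825 m from the base axis. Payload 7 kg.
Tool frame: the origin (TCP) lies midway between the tips of the shut fingers; the grasp point (between the pads) lies 19 mm behind it; z points along the fingers, y is the line along which they close (so a half turn about z gives the same grasp; the last joint's range is limited). The gripper opens to 88 mm and grips with 3 to 60 N. Pads are 19 mm wide; open, the fingers measure 130 mm over their backs; the gripper's body (78 mm by 193 mm) begins 47 mm behind the grasp point.
Start: joints at [-53.967, 20.546, 0.682, 0, -70.136, -16.507], TCP at [0.226, -0.636, 0.227] pointing down, gripper open.
Joint ranges: [-176.03, 176.03], [-82.01, 121.73], [-58.28, 71.71], [-173.87, 95.51], [-174.79, -0.11], [-173.66, 173.66]. Speed limits (degrees/s): [136.94, 136.94, 172.46, 180, 180, 180].

INTERFACE

Orientations are given as [roll, pitch, yaw] about the fixed x, y, z axes, in that order (R = Rz(yaw) Ry(pitch) Rx(roll)).
In Python, from plant import r, eyes, workorder gives the robot as it stands.
- The arm moves only by the tool step_arm, never from a script. Its argument "plan" is a list of rows, each a list of 5 numbers: the shift along the tool's x, y, z each as a share of 25 cm, from -1 to 1, then the turn about the tool's z as a share of 60 degrees, from -1 to 1, then the finger opening in mm, from 0 to 87.6. In form: [[x, y, z, turn, jaw], ...]. A call has 1 to 12 rows; each row is the pose to reach, as a shift and turn from the pose commanded when the call began, along the tool's axes at that moment; what a row does not reach only later rows make up. A row lasts 1/12 s, in which the tool goes at most 41.7 mm and 7.16 degrees, less where a joint would pass 70% of its speed; a pose out of reach is approached as far as the arm can. A call with a number of a shift or a turn outside -1 to 1 is refused whole. A call with a gripper value outside its range is refused whole. The fingers move at their own pace and stop on an object; "newtons" is the grip in N (left out, the last holds). Time passes only in rows, so rows that repeat a pose let the fingers close. It gives the time, the measured TCP pose, the force, the opening and the grip force at its end, in the units of the state.
- r.get_state(): the state, without advancing time (a new reading comes with each control period).
- eyes.capture(name): name is "scene" or "side" or "wrist"; returns the picture (420x560x3 uint8, red, green, blue); there is no depth.
- eyes.camera_model(name): a dict with "fov_y" (degrees; the focal length in pixels is half the picture's height over the tangent of half this angle, whatever the lens; pixels are square), "cx", "cy" (the principal point, pixels), "world_to_cam" (4x4, takes a point from world to camera coordinates); the wrist camera has in their place "hand_eye" (4x4, takes a point from camera to tool coordinates, whose origin is the TCP and whose axes are the flange's). Camera axes: x right, y up, looking along -z (the intrinsics and any distortion apply to the point x, -y, -z); pixel columns grow to the right and rows downward; lengths in m; the calibration is good to about 2 mm. A picture is of the moment at which its call begins: read the wrist's pose just before it. camera_model takes no time and is no camera call.
- workorder.close_job(): hands the job in; it is judged then, once.
The state is a dict: "time_s": time; "joints": joint angles; "qd": joint speeds; "joint_torque": joint torques, N m; "tcp_pos": TCP position; "eef_rot": TCP orientation; "contact_force": force on the tool from outside, world axes, zero at the start; "moment": the same for the moment, N m; "gripper_width": finger opening in m; "gripper_force": force on a finger pad.
Only numpy, scipy, OpenCV 4.12 (cv2) and the standard library are available. Lean on these libraries where they do the work, as an engineer would, in place of code of your own. Each camera call takes 0.05 s, during which the arm holds its last target. There are 200 camera calls.

## Working session

There is one attempt and no reset: what is moved stays moved. The work goes in short steps, Python scripts to look and compute and a tool call to move; the robot and the scene stay as the last step left them, time stands still between calls to the robot, and variables do not carry over. Pictures are saved under pics/ and viewed, at most 10 in all, crops included, and the job is handed in when it is done.

Besides the shell and the picture viewer there is one more tool, called as name(argument=value, ...) on one line, values as JSON. step_arm: Moves the arm, as the interface text tells. Its arguments: {"type":"object","properties":{"plan":{"type":"array"},"newtons":{"type":"number"}},"required":["plan"]}

```bash
mkdir -p pics
python3 - <<'E'
from plant import r, eyes, workorder
import cv2
for n in ("scene","side"):
    im=eyes.capture(n); cv2.imwrite(f"pics/{n}0.png",im[:,:,::-1]); print(n,eyes.camera_model(n))
print(eyes.camera_model("wrist")); s=r.get_state(); print(s)
E
```

```text
scene {'fov_y': 56.998397091676246, 'cx': 276.70329898183627, 'cy': 208.20792424917605, 'world_to_cam': array([[ 8.90240765e-01,  4.55489602e-01, -7.76134214e-04,
        -4.34248085e-01],
       [-2.47970077e-01,  4.86077987e-01,  8.37997036e-01,
         1.26801596e-02],
       [ 3.82076198e-01, -7.45826664e-01,  5.45674230e-01,
        -1.26579793e+00],
       [ 0.00000000e+00,  0.00000000e+00,  0.00000000e+00,
         1.00000000e+00]])}
side {'fov_y': 57.54921765873126, 'cx': 272.9772891649811, 'cy': 214.9579937056162, 'world_to_cam': array([[-0.89649813, -0.44303324, -0.00355667,  0.40828149],
       [ 0.32047822, -0.65400364,  0.68525393, -0.13368694],
       [-0.30591634,  0.61318903,  0.72829555, -0.85389317],
       [ 0.        ,  0.        ,  0.        ,  1.        ]])}
{'fov_y': 70.49417941428653, 'cx': 281.26820075784946, 'cy': 212.30892295138116, 'hand_eye': array([[ 7.06260336e-04,  9.65829611e-01,  2.59176896e-01,
         6.95284785e-02],
       [ 9.99999502e-01, -8.64820645e-04,  4.97765833e-04,
        -1.64390655e-04],
       [ 7.04898512e-04,  2.59176415e-01, -9.65829741e-01,
        -1.58484465e-01],
       [ 0.00000000e+00,  0.00000000e+00,  0.00000000e+00,
         1.00000000e+00]])}
{'time_s': 0.1, 'joints': array([-5.39674461e+01,  2.05857521e+01,  6.37521560e-01, -1.87386257e-02,
       -7.01350371e+01, -1.65056131e+01]), 'qd': array([-0.02458734, -0.1032783 ,  0.17905159,  0.07366277,  0.04243196,
        0.03868895]), 'joint_torque': array([-7.21953729e-04, -5.84164131e+01,  2.93750381e+01,  7.01531768e+00,
        1.01910697e-02, -5.89268257e-05]), 'tcp_pos': array([ 0.22543111, -0.63576589,  0.22571964]), 'eef_rot': array([ 1.79915158e+02, -6.76890677e-03, -1.60479434e+02]), 'contact_force': array([-0.29806249, -0.82974609, -0.45500668]), 'moment': array([0.00637167, 0.03111854, 0.00182693]), 'gripper_force': 0.0, 'gripper_width': 0.08730525122912025}
```

View pics/scene0.png

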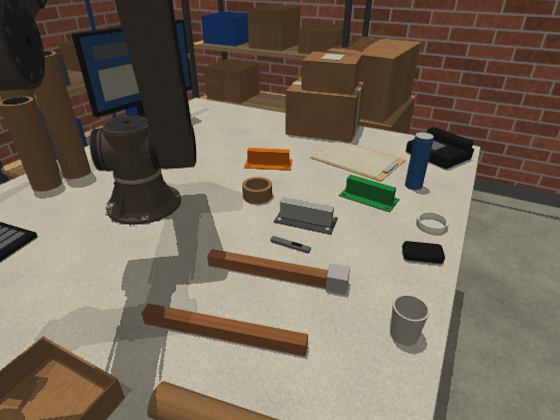

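View pics/side0.png

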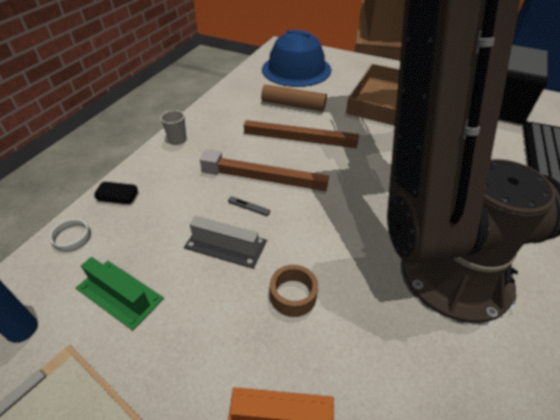

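Candidates for the lever: the shod bar with its shoe at scene (338,278), the plain batten at (225,328), and the wooden roller at (215,405). Candidates for the rail: grey (306,213), green (370,192) and orange (268,158). I choose the shod bar and the grey rail, and check both in one close crop.

Run:
```python
import cv2,numpy as np
a=cv2.imread("pics/scene0.png")[190:300,200:360]; b=cv2.imread("pics/side0.png")[140:275,180:340]
f=lambda x:cv2.resize(x,None,fx=4,fy=4,interpolation=cv2.INTER_CUBIC)
b=b[:, :]
A=cv2.resize(a,(400*160//160,275)); 
A=cv2.resize(a,None,fx=3.7,fy=3.7*0+2.6) if 0 else cv2.resize(a,None,fx=2.5,fy=2.5); B=cv2.resize(b,None,fx=2.5,fy=2.5)
c=np.zeros((max(A.shape[0],B.shape[0]),800,3),np.uint8); c[:A.shape[0],:400]=A; c[:B.shape[0],400:]=B
cv2.imwrite("pics/crop1.png",c)
for n,pts in (("scene",[(250,263),(290,269),(338,273),(338,285),(308,208),(306,220),(280,224),(230,290),(225,320)]),("side",[(270,172),(211,156),(211,166),(225,230),(222,240),(205,250),(250,215)])):
    h=cv2.cvtColor(cv2.imread(f"pics/{n}0.png"),cv2.COLOR_BGR2HSV)
    print(n,[(p,h[p[1],p[0]].tolist()) for p in pts])
```

```text
scene [((250, 263), [13, 159, 128]), ((290, 269), [13, 161, 138]), ((338, 273), [13, 21, 167]), ((338, 285), [9, 21, 85]), ((308, 208), [25, 20, 76]), ((306, 220), [21, 22, 80]), ((280, 224), [22, 35, 140]), ((230, 290), [22, 34, 186]), ((225, 320), [13, 163, 141])]
side [((270, 172), [12, 150, 109]), ((211, 156), [6, 16, 159]), ((211, 166), [0, 17, 74]), ((225, 230), [20, 16, 147]), ((222, 240), [24, 19, 68]), ((205, 250), [120, 4, 61]), ((250, 215), [21, 28, 175])]
```

View pics/crop1.png

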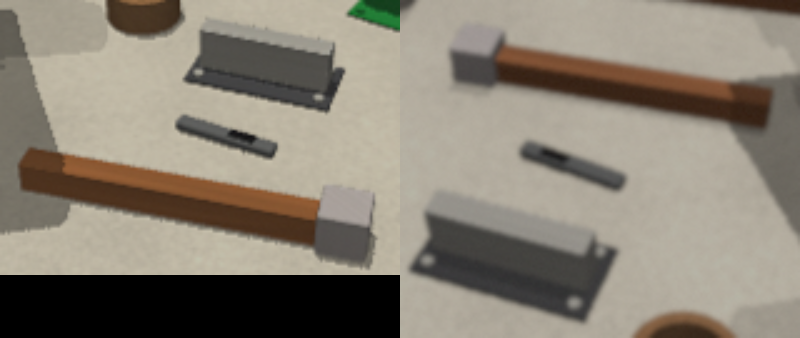

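The crop shows the lever with its grey shoe at scene (338,272), side (211,155), and the timber end at scene (210,253), side (328,178). It also shows the grey rail with its top centre at scene (307,204), side (224,228). A small knife lies between them. Next I triangulate these.

```bash
cat > h.py <<'E'
import numpy as np, cv2
from scipy.spatial.transform import Rotation as R
from plant import r, eyes, workorder
def ray(m,uv,T_wc):
    f=210/np.tan(np.radians(m["fov_y"]/2)); u,v=uv
    d=T_wc[:3,:3]@np.array([(u-m["cx"])/f,-(v-m["cy"])/f,-1.]); return T_wc[:3,3],d/np.linalg.norm(d)
def fixed(n,uv):
    m=eyes.camera_model(n); return ray(m,uv,np.linalg.inv(m["world_to_cam"]))
def tool(s):
    T=np.eye(4); T[:3,:3]=R.from_euler("xyz",s["eef_rot"],degrees=True).as_matrix(); T[:3,3]=s["tcp_pos"]; return T
def wrist(T,uv):
    m=eyes.camera_model("wrist"); return ray(m,uv,T@m["hand_eye"])
def plane(cd,z): c,d=cd; return c+d*(z-c[2])/d[2]
def tri(a,b):
    (c1,d1),(c2,d2)=a,b
    k=np.linalg.lstsq(np.c_[d1,-d2],c2-c1,rcond=None)[0]; p,q=c1+k[0]*d1,c2+k[1]*d2
    return (p+q)/2,np.linalg.norm(p-q)
E
python3 - <<'E'
from h import *
np.set_printoptions(precision=4,suppress=True)
P={"shoe":((338.4,271.9),(211.2,155.2)),"end":((210.2,252.6),(328,178.4)),"railL":((281.4,200),(256,236)),"railR":((333.6,208.4),(191.2,220)),"railC":((307.2,204),(223.6,228)),
"batR":((304.5,343),(247,123)),"batL":((147,311),(357,137))}
o={}
for k,(a,b) in P.items():
    o[k],g=tri(fixed("scene",a),fixed("side",b)); print(k,o[k],"gap",round(g,4))
for a,b in (("end","shoe"),("railL","railR"),("batL","batR")):
    d=o[b]-o[a]; print(a,b,np.linalg.norm(d[:2]),np.degrees(np.arctan2(d[1],d[0])))
E
```

```text
shoe [ 0.6876 -0.0731  0.0491] gap 0.005
end [ 0.3621 -0.1388  0.0354] gap 0.0048
railL [0.4298 0.141  0.0599] gap 0.0034
railR [0.5876 0.1654 0.0616] gap 0.0045
railC [0.5082 0.1533 0.0608] gap 0.0059
batR [ 0.6907 -0.2819  0.0301] gap 0.007
batL [ 0.3515 -0.3608  0.0306] gap 0.0042
end shoe 0.33201937363312545 11.40022478477127
railL railR 0.15972393162241186 8.796492578605477
batL batR 0.34826793669801415 13.089097550434555
```

The heights (0.050, 0.036 and 0.061) and lengths (332, 160 and 348 mm) agree with the text. The balance point is near (0.604, -0.090) on an axis at 11.4°, and the rail is at (0.508, 0.153), 8.8°. I'm setting out.

step_arm(plan=[[-0.5, 0.36, 0, 0, 87], [-1, 0.72, 0, 0, 87], [-1, 0.72, 0, 0, 87], [-1, 0.72, 0, 0, 87], [-1, 0.72, 0, 0, 87], [-1, 0.72, 0, 0, 87], [-1, 0.72, 0, 0, 87], [-1, 0.72, 0, 0, 87], [-1, 0.72, 0, 0, 87]])

```text
time_s: 0.85
tcp_pos: [0.4029, -0.38, 0.2266]
eef_rot: [180.0, 0.0, -160.3]
contact_force: [-0.1, -0.2, -0.6]
gripper_width: 0.0874
gripper_force: 0.0
```

step_arm(plan=[[-0.5, 0.36, 0, 0, 87], [-1, 0.72, 0, 0, 87], [-1, 0.72, 0, 0, 87], [-1, 0.72, 0, 0, 87], [-1, 0.72, 0, 0, 87], [-1, 0.72, 0, 0, 87], [-1, 0.72, 0, 0, 87], [-1, 0.72, 0, 0, 87], [-1, 0.72, 0, 0, 87]])

```text
time_s: 1.6
tcp_pos: [0.5783, -0.1271, 0.2257]
eef_rot: [180.0, -0.0, -160.3]
contact_force: [-0.6, -0.8, 0.3]
gripper_width: 0.0873
gripper_force: 0.0
```

step_arm(plan=[[-0.16, 0.11, 0, 0.135, 87], [-0.16, 0.11, 0, 0.135, 87], [-0.16, 0.11, 0, 0.135, 87], [-0.16, 0.11, 0, 0.135, 87], [-0.16, 0.11, 0, 0.135, 87], [-0.16, 0.11, 0, 0.135, 87]])

```text
time_s: 2.1
tcp_pos: [0.6044, -0.0916, 0.2266]
eef_rot: [-180.0, -0.0, -168.6]
contact_force: [-0.0, -0.1, 0.6]
gripper_width: 0.0868
gripper_force: 0.0
```

Run:
```python
from h import *
s=r.get_state(); im=eyes.capture("wrist"); cv2.imwrite("pics/w1.png",im[:,:,::-1])
np.savez("w1.npz",T=tool(s)); print(s["time_s"],s["tcp_pos"],s["eef_rot"])
```

```text
2.1 [ 0.60435889 -0.09158972  0.2266314 ] [-1.79998453e+02 -1.17166201e-02 -1.68596423e+02]
```

View pics/w1.png

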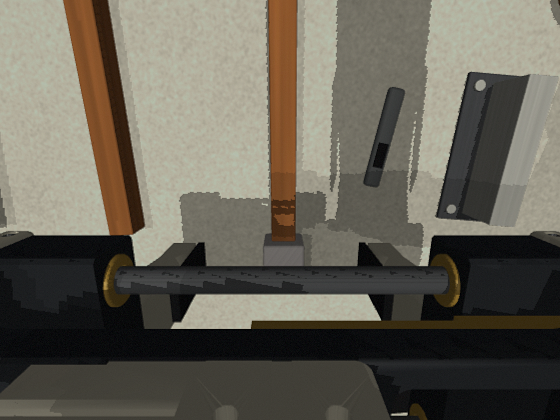

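The wrist view shows the lever upright at columns 270–297, with its shoe from row 236 down at (283,250). The batten is at left (105,120), the knife at (385,135) and the rail at right (495,150). I'll measure the timber's edges and the shoe junction.

Run:
```python
from h import *
np.set_printoptions(precision=4,suppress=True)
T=np.load("w1.npz")["T"]; im=cv2.imread("pics/w1.png"); h=cv2.cvtColor(im,cv2.COLOR_BGR2HSV)
m=cv2.inRange(h,(5,110,50),(20,255,255)); m[:, :240]=0; m[:,330:]=0; m[245:]=0
n,l,st,_=cv2.connectedComponentsWithStats(m); k=1+np.argmax(st[1:,4]); print(st[k])
pl,pr=[],[]
for v in (20,60,100,140,180,220):
    c=np.where(l[v]==k)[0]; a=plane(wrist(T,(c[0],v)),.036); b=plane(wrist(T,(c[-1]+1,v)),.036); pl.append(a);pr.append(b); print(v,c[0],c[-1],a,b,np.linalg.norm(a-b))
for nm,P in (("L",pl),("R",pr),("mid",(np.array(pl)+pr)/2)):
    vx,vy,x,y=cv2.fitLine(np.array(P)[:,:2].astype(np.float32),cv2.DIST_L2,0,.01,.01).ravel(); print(nm,np.degrees(np.arctan(vy/vx)),"y at x=.604:",y+vy/vx*(.604-x))
vb=st[k,1]+st[k,3]; print("lowest timber",plane(wrist(T,(283,vb)),.036), "shoe top edge z.05",plane(wrist(T,(283,236)),.05))
```

```text
[ 268    0   29  241 6239]
20 269 296 [ 0.4284 -0.1405  0.036 ] [ 0.4226 -0.1121  0.036 ] 0.029020619987971313
60 269 295 [ 0.4654 -0.1334  0.036 ] [ 0.4597 -0.1051  0.036 ] 0.028872407748491858
100 270 295 [ 0.5047 -0.1248  0.036 ] [ 0.499  -0.0967  0.036 ] 0.028714384674853568
140 270 295 [ 0.5469 -0.1167  0.036 ] [ 0.541  -0.0876  0.036 ] 0.029687527495252133
180 271 295 [ 0.5918 -0.1069  0.036 ] [ 0.5859 -0.0779  0.036 ] 0.02954701063432502
220 272 294 [ 0.6399 -0.0963  0.036 ] [ 0.6343 -0.0687  0.036 ] 0.028171483719993697
L 11.807929 y at x=.604: -0.10420655
R 11.749806 y at x=.604: -0.07466285
mid 11.778877 y at x=.604: -0.08943317
lowest timber [ 0.664  -0.0776  0.036 ] shoe top edge z.05 [ 0.6527 -0.08    0.05  ]
```

step_arm(plan=[[0, 0.008, 0.15, -0.007, 87], [0, 0.008, 0.3, -0.007, 87], [0, 0.008, 0.45, -0.007, 87], [0, 0.008, 0.6, -0.007, 87], [0, 0.008, 0.7, -0.007, 87], [0, 0.008, 0.78, -0.007, 87], [0, 0.008, 0.83, -0.007, 87], [0, 0.008, 0.86, -0.007, 87], [0, 0.008, 0.86, -0.007, 87], [0, 0.008, 0.86, -0.007, 87]], newtons=40)

```text
time_s: 2.98
tcp_pos: [0.6048, -0.0889, 0.012]
eef_rot: [-180.0, 0.0, -168.2]
contact_force: [0.3, -0.8, 0.7]
gripper_width: 0.087
gripper_force: 0.0
```

step_arm(plan=[[0, 0, 0, 0, 60], [0, 0, 0, 0, 45], [0, 0, 0, 0, 30], [0, 0, 0, 0, 20], [0, 0, 0, 0, 10], [0, 0, 0, 0, 10], [0, 0, 0, 0, 10], [0, 0, 0, 0, 10], [0, 0, 0, 0, 10], [0, 0, 0, 0, 10], [0, 0, 0, 0, 10], [0, 0, 0, 0, 10]], newtons=40)

```text
time_s: 3.98
tcp_pos: [0.6046, -0.0886, 0.0115]
eef_rot: [-180.0, -0.0, -168.2]
contact_force: [1.1, -0.5, -0.2]
gripper_width: 0.0297
gripper_force: 40.0
```

step_arm(plan=[[0, 0, -0.05, 0, 10], [0, 0, -0.12, 0, 10], [0, 0, -0.2, 0, 10], [0, 0, -0.28, 0, 10], [0, 0, -0.36, 0, 10], [0, 0, -0.44, 0, 10], [0, 0, -0.52, 0, 10], [0, 0, -0.6, 0, 10], [0, 0, -0.65, 0, 10], [0, 0, -0.68, 0, 10], [0, 0, -0.68, 0, 10], [0, 0, -0.68, 0, 10]])

```text
time_s: 4.98
tcp_pos: [0.604, -0.0883, 0.1806]
eef_rot: [180.0, -0.1, -168.2]
contact_force: [0.1, -0.1, -5.8]
gripper_width: 0.0301
gripper_force: 40.0
```

Run:
```python
from h import *
s=r.get_state(); print(s["time_s"],s["tcp_pos"],s["contact_force"],s["moment"],s["gripper_width"])
for n in ("scene",):
    cv2.imwrite(f"pics/{n}1.png",eyes.capture(n)[:,:,::-1])
```

```text
4.9833 [ 0.60396585 -0.08833503  0.1805988 ] [ 0.11543422 -0.0855889  -5.77497128] [ 0.0259186   0.05597127 -0.01251477] 0.030051039394154332
```

View pics/scene1.png

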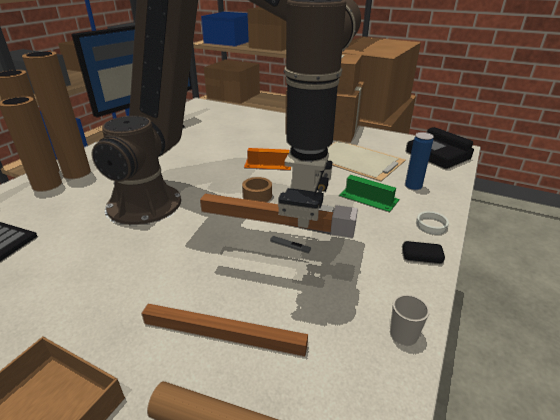

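The lever is lifted and level in the fingers (scene 200,205 to 345,220), and the batten is untouched. The weight is about 5.8 N. I'll sample the moment to check the balance offset, and check the rail top in the earlier wrist view.

Run:
```python
from h import *
np.set_printoptions(precision=4,suppress=True)
M=[]
for i in range(8):
    eyes.capture("side"); s=r.get_state(); M.append(np.r_[s["moment"],s["contact_force"][2]])
print(np.mean(M,0),np.std(M,0))
T=np.load("w1.npz")["T"]; g=cv2.cvtColor(cv2.imread("pics/w1.png"),cv2.COLOR_BGR2GRAY)
for v in (95,150,205): print(v,g[v,470:560:2].tolist())
m=eyes.camera_model("wrist"); f=210/np.tan(np.radians(m["fov_y"]/2))
for p in ((.4298,.141,.06),(.5082,.1533,.06),(.5876,.1654,.06)):
    q=np.linalg.inv(T@m["hand_eye"])@np.r_[p,1]; print(p,m["cx"]-f*q[0]/q[2],m["cy"]+f*q[1]/q[2])
```

```text
[ 0.0036 -0.0356 -0.0034 -5.2882] [0.0254 0.0235 0.0222 0.3579]
95 [63, 61, 60, 61, 65, 62, 63, 62, 35, 38, 43, 56, 54, 57, 54, 54, 56, 56, 54, 55, 56, 55, 55, 54, 55, 56, 56, 117, 154, 145, 149, 150, 147, 153, 152, 151, 148, 145, 146, 148, 149, 153, 161, 151, 149]
150 [61, 35, 36, 38, 57, 55, 56, 55, 55, 54, 56, 55, 54, 54, 55, 55, 53, 55, 55, 66, 151, 151, 149, 149, 151, 150, 152, 151, 148, 144, 145, 149, 149, 154, 173, 168, 173, 149, 154, 153, 151, 152, 153, 153, 148]
205 [52, 50, 53, 51, 51, 49, 49, 49, 50, 49, 50, 48, 97, 136, 132, 130, 130, 134, 130, 136, 129, 130, 133, 132, 132, 142, 158, 157, 165, 161, 159, 149, 154, 157, 154, 156, 155, 159, 157, 157, 157, 155, 163, 158, 151]
(0.4298, 0.141, 0.06) 542.132216742925 75.62301390708339
(0.5082, 0.1533, 0.06) 522.1417150089418 155.49293286932863
(0.5876, 0.1654, 0.06) 504.05865009735464 226.51200225088297
```

The rail's top centre predicted by triangulation (523 at row 150) matches the wrist view (510–537). I'm carrying the lever over and turning it shoe to +y.

step_arm(plan=[[0.01, 0.05, 0, -0.04, 10], [0.03, 0.13, 0, -0.12, 10], [0.05, 0.23, 0, -0.22, 10], [0.07, 0.34, 0, -0.33, 10], [0.09, 0.45, 0, -0.44, 10], [0.11, 0.56, 0, -0.55, 10], [0.13, 0.67, 0, -0.66, 10], [0.15, 0.78, 0, -0.77, 10], [0.17, 0.88, 0, -0.87, 10], [0.18, 0.95, 0, -0.95, 10], [0.18, 0.98, 0, -1, 10], [0.18, 0.98, 0, -1, 10]])

```text
time_s: 6.43
tcp_pos: [0.5097, 0.1441, 0.1819]
eef_rot: [-180.0, 0.1, -107.8]
contact_force: [0.0, 0.1, -5.3]
gripper_width: 0.0296
gripper_force: 40.0
```

step_arm(plan=[[0, 0, 0, -0.05, 10], [0, 0, 0, -0.12, 10], [0, 0, 0, -0.2, 10], [0, 0, 0, -0.28, 10], [0, 0, 0, -0.36, 10], [0, 0, 0, -0.42, 10], [0, 0, 0, -0.45, 10], [0, 0, 0, -0.45, 10], [0, 0, 0, -0.45, 10], [0, 0, 0, -0.45, 10]])

```text
time_s: 7.27
tcp_pos: [0.5102, 0.1418, 0.1816]
eef_rot: [-180.0, 0.0, -81.3]
contact_force: [0.5, -0.1, -4.9]
gripper_width: 0.0298
gripper_force: 40.0
```

Run:
```python
from h import *
s=r.get_state(); im=eyes.capture("wrist"); cv2.imwrite("pics/w2.png",im[:,:,::-1])
np.savez("w2.npz",T=tool(s)); print(s["time_s"],s["tcp_pos"],s["eef_rot"],s["gripper_width"])
```

```text
7.2667 [0.51023504 0.14183811 0.18158662] [-1.79999232e+02  2.63169462e-03 -8.12603359e+01] 0.029789011862643846
```

View pics/w2.png

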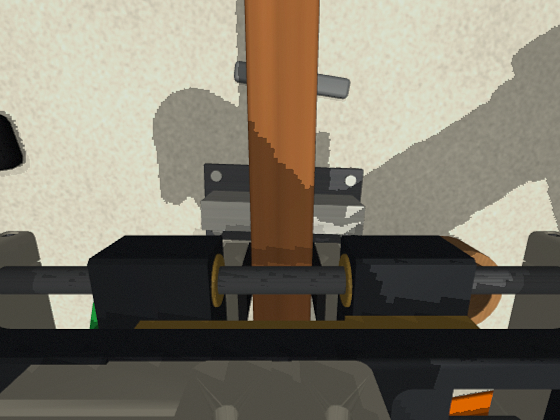

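The rail is squarely under the lever: foot plate at rows 163–195, with the rail's light faces at about rows 195–235 either side of the timber (columns 203–363). I'll locate the rail top edges relative to the tool.

Run:
```python
from h import *
np.set_printoptions(precision=4,suppress=True)
T=np.load("w2.npz")["T"]; g=cv2.cvtColor(cv2.imread("pics/w2.png"),cv2.COLOR_BGR2GRAY)
for u in (208,222,235,330,345): print(u,[(v,int(g[v,u])) for v in range(186,240,3)])
m=eyes.camera_model("wrist"); f=210/np.tan(np.radians(m["fov_y"]/2)); W=np.linalg.inv(T@m["hand_eye"])
a=np.radians(8.8); ex=np.array([np.cos(a),np.sin(a),0]); ey=np.array([-np.sin(a),np.cos(a),0]); c=np.array([.508,.153,.06])
for x in (-.08,.08):
    for y,z in((-.045,-.054),(-.015,-.054),(-.015,0),(.015,0)):
        q=W@np.r_[c+x*ex+y*ey+[0,0,z],1]; print(x,y,z,round(m["cx"]-f*q[0]/q[2],1),round(m["cy"]+f*q[1]/q[2],1))
```

```text
208 [(186, 53), (189, 50), (192, 50), (195, 77), (198, 74), (201, 118), (204, 126), (207, 120), (210, 121), (213, 122), (216, 121), (219, 118), (222, 120), (225, 119), (228, 120), (231, 67), (234, 66), (237, 15)]
222 [(186, 51), (189, 49), (192, 75), (195, 74), (198, 72), (201, 86), (204, 125), (207, 120), (210, 119), (213, 120), (216, 121), (219, 118), (222, 118), (225, 120), (228, 119), (231, 95), (234, 37), (237, 27)]
235 [(186, 51), (189, 48), (192, 75), (195, 75), (198, 73), (201, 79), (204, 122), (207, 121), (210, 118), (213, 119), (216, 120), (219, 118), (222, 117), (225, 113), (228, 97), (231, 44), (234, 39), (237, 39)]
330 [(186, 87), (189, 81), (192, 46), (195, 75), (198, 71), (201, 73), (204, 81), (207, 118), (210, 117), (213, 118), (216, 115), (219, 117), (222, 134), (225, 190), (228, 194), (231, 194), (234, 45), (237, 37)]
345 [(186, 84), (189, 82), (192, 47), (195, 70), (198, 73), (201, 74), (204, 72), (207, 117), (210, 111), (213, 142), (216, 152), (219, 119), (222, 119), (225, 199), (228, 195), (231, 199), (234, 97), (237, 15)]
-0.08 -0.045 -0.054 353.5 166.3
-0.08 -0.015 -0.054 351.9 192.7
-0.08 -0.015 0 364.6 203.5
-0.08 0.015 0 362.4 232.9
0.08 -0.045 -0.054 210.3 166.3
0.08 -0.015 -0.054 211.9 192.7
0.08 -0.015 0 199.2 203.5
0.08 0.015 0 201.4 232.9
```

The rail edges match the prediction within 1–2 mm (near edge at row 203), with a slight 2° angle difference to trim. I'm descending to about 7 mm above the rail.

step_arm(plan=[[-0.02, 0, 0.03, 0.01, 10], [-0.046, 0, 0.08, 0.03, 10], [-0.046, 0, 0.14, 0.03, 10], [-0.046, 0, 0.2, 0.03, 10], [-0.046, 0, 0.26, 0.03, 10], [-0.046, 0, 0.32, 0.03, 10], [-0.046, 0, 0.37, 0.03, 10], [-0.046, 0, 0.4, 0.03, 10], [-0.046, 0, 0.41, 0.03, 10], [-0.046, 0, 0.41, 0.03, 10], [-0.046, 0, 0.41, 0.03, 10], [-0.046, 0, 0.41, 0.03, 10]])

```text
time_s: 8.32
tcp_pos: [0.5091, 0.1538, 0.0798]
eef_rot: [-179.9, 0.0, -83.0]
contact_force: [-0.4, -0.2, -4.7]
gripper_width: 0.0297
gripper_force: 40.0
```

step_arm(plan=[[0, 0, 0.004, 0, 10], [0, 0, 0.008, 0, 10], [0, 0, 0.011, 0, 10], [0, 0, 0.014, 0, 10], [0, 0, 0.016, 0, 10], [0, 0, 0.018, 0, 10], [0, 0, 0.02, 0, 10], [0, 0, 0.02, 0, 10], [0, 0, 0.02, 0, 10]])

```text
time_s: 9.07
tcp_pos: [0.5085, 0.1534, 0.074]
eef_rot: [180.0, -0.0, -83.0]
contact_force: [-0.0, -0.1, -3.9]
gripper_width: 0.0296
gripper_force: 40.0
```

step_arm(plan=[[0, 0, 0.001, 0, 10], [0, 0, 0.002, 0, 10], [0, 0, 0.003, 0, 10], [0, 0, 0.004, 0, 10], [0, 0, 0.004, 0, 10], [0, 0, 0.004, 0, 10]])

```text
time_s: 9.57
tcp_pos: [0.5085, 0.1534, 0.0731]
eef_rot: [-180.0, 0.0, -83.0]
contact_force: [-0.7, 0.1, -5.2]
gripper_width: 0.0294
gripper_force: 40.0
```

step_arm(plan=[[0, 0, 0.001, 0, 10], [0, 0, 0.002, 0, 10], [0, 0, 0.003, 0, 10], [0, 0, 0.004, 0, 10], [0, 0, 0.004, 0, 10], [0, 0, 0.004, 0, 10]])

```text
time_s: 10.07
tcp_pos: [0.5085, 0.1534, 0.072]
eef_rot: [180.0, -0.0, -83.0]
contact_force: [-0.2, 0.3, -4.6]
gripper_width: 0.03
gripper_force: 40.0
```

step_arm(plan=[[0, 0, 0.001, 0, 10], [0, 0, 0.002, 0, 10], [0, 0, 0.003, 0, 10], [0, 0, 0.003, 0, 10], [0, 0, 0.003, 0, 10]])

```text
time_s: 10.48
tcp_pos: [0.5086, 0.1535, 0.0715]
eef_rot: [-180.0, 0.0, -82.9]
contact_force: [-2.0, 0.1, -0.3]
gripper_width: 0.0298
gripper_force: 40.0
```

The rail now carries the weight: the force on the tool went from −5 N to about 0. I'll ease the grip and open slightly.

step_arm(plan=[[0, 0, 0, 0, 25], [0, 0, 0, 0, 25], [0, 0, 0, 0, 25], [0, 0, 0, 0, 25]], newtons=5)

```text
time_s: 10.82
tcp_pos: [0.5085, 0.1534, 0.0715]
eef_rot: [-180.0, 0.0, -82.9]
contact_force: [-2.5, -0.1, 0.7]
gripper_width: 0.0299
gripper_force: 5.0
```

step_arm(plan=[[0, 0, 0, 0, 32], [0, 0, 0, 0, 34], [0, 0, 0, 0, 36], [0, 0, 0, 0, 38], [0, 0, 0, 0, 40], [0, 0, 0, 0, 40], [0, 0, 0, 0, 40], [0, 0, 0, 0, 40], [0, 0, 0, 0, 40], [0, 0, 0, 0, 40], [0, 0, 0, 0, 40], [0, 0, 0, 0, 40]])

```text
time_s: 11.82
tcp_pos: [0.5085, 0.1534, 0.0713]
eef_rot: [-180.0, 0.0, -83.0]
contact_force: [-0.7, -0.2, -0.0]
gripper_width: 0.0399
gripper_force: 0.0
```

Run:
```python
from h import *
s=r.get_state(); print(s["time_s"],s["tcp_pos"],s["contact_force"],s["gripper_width"])
a=eyes.capture("scene")[130:340,180:420,::-1]; b=eyes.capture("side")[140:350,120:360,::-1]
cv2.imwrite("pics/rel.png",cv2.resize(np.hstack([a,b]),None,fx=1.65,fy=1.65,interpolation=cv2.INTER_CUBIC))
```

```text
11.8167 [0.50853184 0.15342018 0.07132236] [-0.67099793 -0.23440203 -0.02657416] 0.03993162625044008
```

View pics/rel.png

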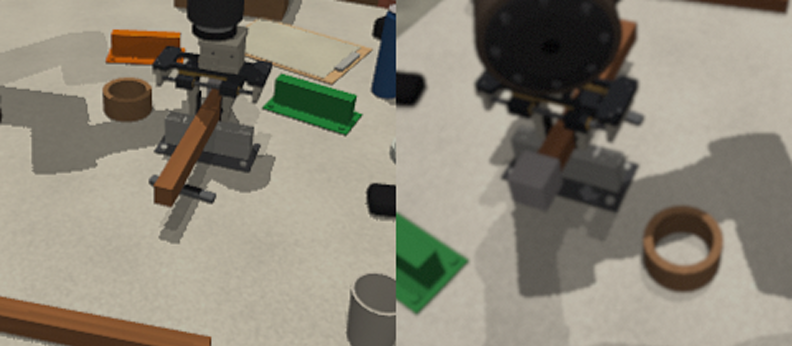

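Released with 5 mm clearance each side, the lever stays level across the rail, and the batten is unchanged. I'll open further and withdraw straight up.

step_arm(plan=[[0, 0, 0, 0, 50], [0, 0, 0, 0, 60], [0, 0, 0, 0, 60], [0, 0, 0, 0, 60], [0, 0, -0.03, 0, 60], [0, 0, -0.08, 0, 60], [0, 0, -0.15, 0, 60], [0, 0, -0.25, 0, 60], [0, 0, -0.36, 0, 60], [0, 0, -0.48, 0, 60], [0, 0, -0.6, 0, 60], [0, 0, -0.6, 0, 60]])

```text
time_s: 12.92
tcp_pos: [0.5114, 0.1546, 0.2284]
eef_rot: [-179.4, 0.2, -82.9]
contact_force: [1.2, 1.5, 1.1]
gripper_width: 0.0598
gripper_force: 0.0
```

Run:
```python
from h import *
for i in range(10): eyes.capture("scene")
s=r.get_state(); print(s["time_s"],s["tcp_pos"],s["contact_force"])
a=eyes.capture("scene")[130:340,180:420,::-1]; b=eyes.capture("side")[140:350,120:360,::-1]
cv2.imwrite("pics/rel2.png",cv2.resize(np.hstack([a,b]),None,fx=1.65,fy=1.65,interpolation=cv2.INTER_CUBIC))
```

```text
13.4167 [0.50830078 0.15323138 0.22062512] [ 0.20567354 -0.42805128 -0.30281963]
```

View pics/rel2.png

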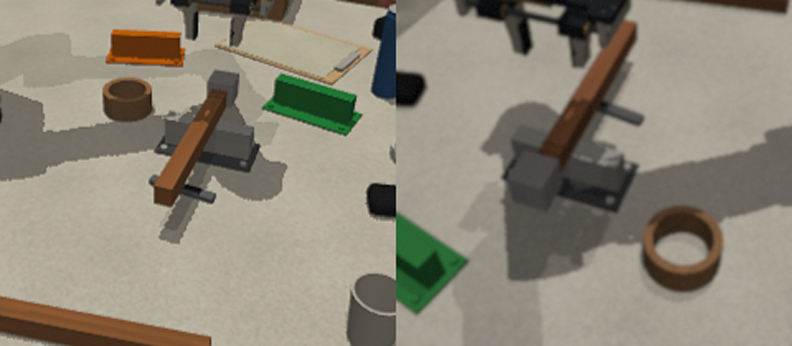

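The lever lies level across the grey rail, its free end unmoved at crop (165,195). The gripper is clear and the batten is in place, so I'm handing in.

```bash
python3 -c "
from plant import workorder
print(workorder.close_job())"
```

```text
the job is handed in; nothing more can be done
None
```

The shod lever was laid across the steel rail and stayed level after release, with the gripper clear and the batten untouched; I handed the job in at about 13.5 s, and the hand-in call returned no verdict.

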